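# Load the handed hinge bracket into its drilling jig

### The job

Load the right-hand hinge bracket (the one with the red lug) into the blue drilling jig: turn it until its outline matches the cutout, seat it fully home so the plate lies flush, and let go. Then swing the jig's hold-down strap by its red knob all the way round over the bracket to its stop. Leave the left-hand bracket (yellow lug) and everything else on the bench where it lies.

Things in the scene. Friction and masses are not known exactly. Their poses are not given: they have to be found in the camera images.
- right_bracket: Right-hand hinge bracket, bare steel, about 0.42 kg, lying loose flat on the bench, lug up. Plate 8 mm thick; seen from above with x to the right and y up, a bar x -55..45, y -28..16 mm with a tab x 5..45, y 16..46 mm on its +y side. Red upright lug centred over the origin: 32 mm along x, 12 mm thick along y (pinch it across y), from the plate's top at z 8 to z 44 mm. Origin: on the plate's underside, under the lug's centre; z up.
- left_bracket: Left-hand hinge bracket, mirror image of the right-hand one (tab on its -y side, y -46..-16 mm), yellow lug, otherwise the same. It does not fit the jig; leave it. Origin under the lug's centre, on the plate's underside.
- jig: Blue drilling jig bolted to the bench, 170 x 140 mm (x -85..85, y -62..78 mm), top face 20 mm above the bench. In its top is a one-way cutout, 8 mm deep with a light floor, of the right-hand bracket's outline plus 1.5 mm all round, the upper 4 mm of its walls flared outwards by 2 mm as a lead-in. The bracket's plate lies flush in it when the bracket's origin is at jig_seat and its x and y axes lie along the jig's. Origin on the bench; z up.
- jig_seat (a point): Point on the cutout's floor, 12 mm above the bench, where the bracket's origin belongs: at x 0, y 0 of the jig. Axes as the jig's.
- strap_pivot (a point): Pivot of the hold-down strap on the jig, at x -40, y 52, z 25 mm in the jig's frame. The strap turns about the vertical through it.
- strap_knob (a point): Middle of the strap's upright red knob (a pin 14 mm thick, from 28 to 70 mm above the bench; this point is at 52 mm), 90 mm from the pivot. The strap itself is a flat steel bar 18 mm wide, 22 to 28 mm above the bench: it passes 2 mm above a flush bracket and is blocked by one standing proud.
- strap (a joint): Angle of the hold-down strap, rad: 0 = closed, against its stop, the strap pointing along the jig's -y over the end of the bracket's bar; grows as it opens, clockwise from above (at 1.57 it points along the jig's -x, clear of the cutout). Range 0 to 1.9. It stays where it is left; about 1 N at the knob moves it.
- hammer: Hammer lying on the bench, bystander.
- wrench: Wrench lying on the bench, bystander.
- brush: Brush lying on the bench, bystander.
- paste_tin: Closed tin, 64 mm across, 70 mm high, standing on the bench, bystander. Origin under its centre.
- collar: Steel collar, 48 mm across, 22 mm high, bystander. Origin under its centre.
- flange: Dark flat steel ring, 72 mm across, 12 mm high, bystander. Origin under its centre.
Not all that is in view belongs to the job. Leave any brown or purple look-alike of the right_bracket alone.

How it is judged:
On the way, in this order (a step that is already met when the one before it is completed fails the run):
1. the right-hand bracket is seated flush in the cutout and let go, the strap still clear of it (horizontal distance between right_bracket and jig_seat below 0.004 m and z of right_bracket in the frame of jig_seat between -0.0025 and 0.0025 m and angle between the x axis of right_bracket and the x axis of jig, either way round below 0.08 rad and angle between right_bracket's own z axis and vertical below 0.05 rad and linear speed of right_bracket below 0.02 m/s and contact force between the fingers and right_bracket below 0.1 N and value of joint strap above 0.7 rad), for 0.2 s.
2. the strap is swung over the seated bracket to its stop (horizontal distance between right_bracket and jig_seat below 0.004 m and z of right_bracket in the frame of jig_seat between -0.0025 and 0.0025 m and angle between the x axis of right_bracket and the x axis of jig, either way round below 0.08 rad and angle between right_bracket's own z axis and vertical below 0.05 rad and value of joint strap below 0.12 rad), for 0.2 s.
At the end, for the whole second after the job is handed in: The right-hand bracket lies at rest in the jig's cutout, let go: its origin within 4 mm of the seat seen from above and within 2.5 mm of it in height, its axes within 0.08 rad of the jig's and its tilt under 0.05 rad; and the strap is closed over it, within 0.12 rad of its stop (all of step 2 and linear speed of right_bracket below 0.02 m/s and contact force between the fingers and right_bracket below 0.1 N); the robot touches nothing.
It fails at once if the left-hand bracket or another bystander is displaced by more than 25 mm (distance of any of left_bracket, hammer, wrench, brush, paste_tin, collar, flange from where it was at the start of the episode above 0.025 m).
It also fails if it takes over 64 s, if anything falls off the work surface, if the arm or the gripper's body presses on something with over 40 N, if the wrist force passes 120 N, or if a joint passes its speed limit or range.

### The arm

A 7-joint arm with a two-finger parallel gripper is mounted at the origin on the work surface. World frame = base frame: x ahead of the robot, y to its left, z up, the work surface at z = 0. Lengths are in m, angles in rad, forces in N, time in s.
With the tool pointing down it reaches from about 0.4 to 0.875 m from the base axis. Payload 19.3 kg.
Tool frame: the origin (TCP) lies at the very end of the fingers, on their centre line; the grasp point (between the pads) lies 19 mm behind it (bot.pinch_z is the distance from the TCP to the grasp point, in m); y points along the fingers, x is the direction in which the jaws open and shut, and the axes are right-handed (so a half turn about y gives the same grasp; the last joint's range is limited). The gripper opens to 85 mm and grips with 20 to 120 N. Pads are 22 mm wide; open, the fingers measure 114 mm over their backs; the gripper's body (76 mm by 85 mm) begins 54 mm behind the grasp point. The pads swing forward as they close: fully open they stand 13 mm farther back than shut.
Start: joints at [-1.335, 0.521, -0.036, 1.599, 0.021, 1.021, -0.113], TCP at [0.188, 0.596, 0.231] pointing down, gripper open.
Joint ranges: [-2.91, 2.91], [-0.3, 2.13], [-1.5, 1.42], [0.17, 2.43], [-1.26, 4.41], [0.16, 1.93], [-2.52, 2.52]. Speed limits (rad/s): [1.89, 1.89, 2.39, 2.39, 3.01, 3.01, 3.01].

### API

Orientations are given as [roll, pitch, yaw] about the fixed x, y, z axes, in that order (R = Rz(yaw) Ry(pitch) Rx(roll)).
In Python, from workcell import bot gives the robot as it stands. The module is installed in compiled form; this text tells all that it offers.
- The arm moves only by the tool arm_command, never from a script. Its argument "moves" is a list of rows, each an object of numbers: "rx", "ry", "rz": the turn, a rotation vector about the tool's x, y, z in rad; "x", "y", "z": the shift along the tool's x, y, z in cm; "gripper": the opening, from -1 (shut) to 1 (fully open). In form: [{"rx": .., "ry": .., "rz": .., "x": .., "y": .., "z": .., "gripper": ..}, ...]. A call has 1 to 5 rows; each row is the pose to reach, as a shift and turn from the pose commanded when the call began, along the tool's axes at that moment; what a row does not reach only later rows make up. A row lasts 1/12 s, in which the tool goes at most 41.7 mm and 7.16 degrees, less where a joint would pass 70% of its speed; a pose out of reach is approached as far as the arm can. A call with a gripper value outside its range is refused whole. The fingers move at their own pace and stop on an object; "squeeze" is the grip in N (left out, the last holds). Time passes only in rows, so rows that repeat a pose let the fingers close. It gives the time, the measured TCP pose, the force and the opening at its end, in the units of the state.
- bot.observe(): the state, without advancing time (a new reading comes with each control period).
- bot.grab_frame(name): name is "scene" or "top"; returns (picture, depth): 400x640x3 uint8, red, green, blue; 400x640 float32, m along the optical axis (not along the pixel's ray), 0 where there is no reading.
- bot.camera_model(name): a dict with "vfov" (degrees; the focal length in pixels is half the picture's height over the tangent of half this angle, whatever the lens; pixels are square), "cx", "cy" (the principal point, pixels), "extrinsics" (4x4, takes a point from camera to world coordinates). Camera axes: x right, y down, z forward; pixel columns grow to the right and rows downward; lengths in m; the calibration is good to about 2 mm. A picture is of the moment at which its call begins. camera_model takes no time and is no camera call.
- bot.job_done(): hands the job in, once; it reports no verdict.
Trained networks look in the newest picture that a camera, given by its name, has taken for a name from the list of things; names that differ only in an ending like _2 or _b are one class to them, and where a whole thing is asked for, a point or a joint stands for the part that bears it (a point fixed in the world has none). Each returns a list of dicts, best first, with "p" (0 to 1); they miss things now and then, are a little off and sometimes report something else, mostly with a low value. They report only what shows in the picture. A call takes as long as a camera call. They do not tell look-alikes from the thing itself.
- bot.spot_in(name, camera): "box" ([left, top, right, bottom] in pixels, round what is visible of it).
- bot.masks_of(name, camera): "mask" (400x640 bool, what is visible of it) and "box" ([left, top, right, bottom] in pixels, round what is visible of it).
The state is a dict: "clock": time; "qpos": joint angles; "qd": joint speeds; "joint_efforts": joint torques, N m; "position": TCP position; "tool_rot": TCP orientation; "force": force on the tool from outside, world axes, zero at the start; "moment": the same for the moment, N m; "grip_width": finger opening in m.
Only numpy, scipy, OpenCV 4.12 (cv2) and the standard library are available. Lean on these libraries where they do the work, as an engineer would, in place of code of your own. Each camera call takes 0.05 s, during which the arm holds its last target.

## Working session

There is one attempt and no reset: what is moved stays moved. The work goes in short steps, Python scripts to look and compute and a tool call to move; the robot and the scene stay as the last step left them, time stands still between calls to the robot, and variables do not carry over. Pictures are saved under pics/ and viewed, and the job is handed in when it is done.

Besides the shell and the picture viewer there is one more tool, called after "Request:" by a JSON object that holds its "fn" and its "kwargs". arm_command: Moves the arm, as the interface text tells. Its arguments: {"type":"object","properties":{"moves":{"type":"array"},"squeeze":{"type":"number"}},"required":["moves"]}

```bash
mkdir -p pics; ls
python3 - <<'E'
from workcell import bot
import cv2, numpy as np
s=bot.observe(); print({k:np.round(v,3).tolist() for k,v in s.items()})
for n in ("top","scene"):
    im,d=bot.grab_frame(n); cv2.imwrite(f"pics/{n}0.png",im[:,:,::-1]); np.save(f"{n}0.npy",d)
    m=bot.camera_model(n); print(n,m)
E
```

```text
pics
{'clock': 0.0, 'qpos': [-1.335, 0.522, -0.036, 1.6, 0.021, 1.021, -0.113], 'qd': [0.0, -0.0, -0.001, 0.001, 0.002, -0.003, 0.0], 'joint_efforts': [-0.0, -92.709, 1.979, -36.996, 0.018, 0.008, 0.0], 'position': [0.188, 0.596, 0.231], 'tool_rot': [-1.571, 0.001, 1.265], 'force': [-0.352, 0.167, 0.96], 'moment': [-0.017, -0.009, 0.024], 'grip_width': 0.085}
top {'vfov': 42.259672045620995, 'cx': 327.840862461575, 'cy': 197.9702630565987, 'extrinsics': array([[ 0.00637815, -0.99503552,  0.09931578,  0.46082735],
       [-0.99985265, -0.00792872, -0.01522567,  0.02791033],
       [ 0.01593753, -0.09920404, -0.99493947,  1.63312577],
       [ 0.        ,  0.        ,  0.        ,  1.        ]])}
scene {'vfov': 49.95129705571961, 'cx': 319.3249758079379, 'cy': 201.12150843608487, 'extrinsics': array([[ 0.54292574,  0.53331039, -0.64869998,  1.40102624],
       [ 0.83976377, -0.33987619,  0.42341587, -0.53040649],
       [ 0.0053344 , -0.77463811, -0.63238227,  0.83427144],
       [ 0.        ,  0.        ,  0.        ,  1.        ]])}
```

View pics/top0.png

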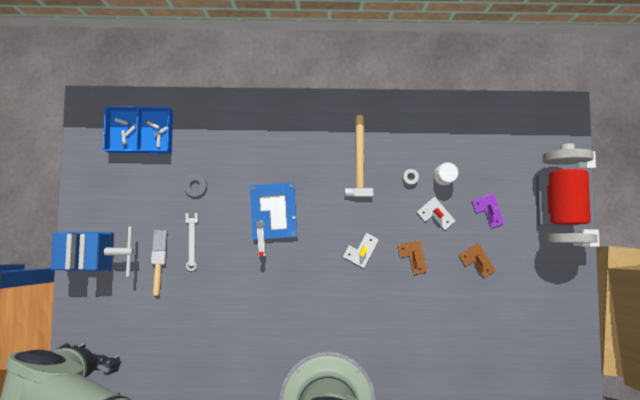

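View pics/scene0.png

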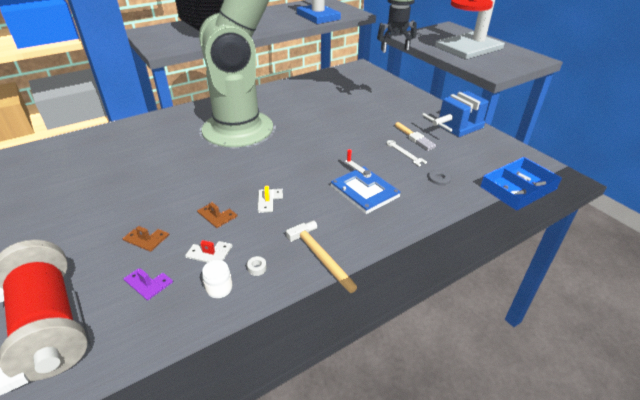

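Candidates in the top image: bare steel with red lug (438,213), bare steel with yellow lug = left-hand (363,251), brown (413,257) and (477,260), purple (489,210). I choose (438,213) and check it in a crop.

Run:
```python
import cv2, numpy as np
im=cv2.imread("pics/top0.png")
a=cv2.resize(im[180:250,400:480],None,fx=5,fy=5,interpolation=cv2.INTER_CUBIC)
b=cv2.resize(im[175:275,240:310],None,fx=5,fy=5,interpolation=cv2.INTER_CUBIC)
c=np.zeros((500,760,3),np.uint8); c[:350,:400]=a; c[:,405:755]=b
cv2.imwrite("pics/crop0.png",c)
```

```text
(no output)
```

View pics/crop0.png

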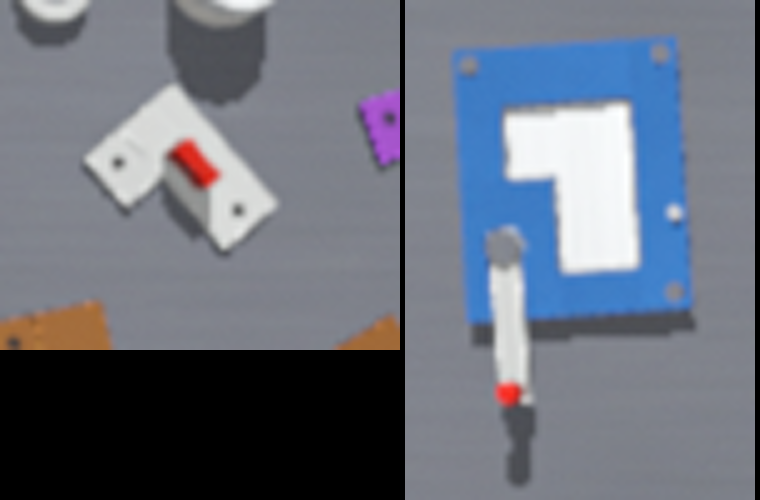

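The crop shows the red-lug bracket: its red lug is at about (190,165) in the crop and its tab points lower-left. The jig has a white cutout, and its strap points down in the image with the red knob at about (510,393). Next I fit poses by matching projected models to colour masks.

```bash
cat > h.py <<'E'
import cv2, numpy as np
from scipy.optimize import minimize
from scipy.spatial.transform import Rotation as Ro
from workcell import bot
S=8
def proj(m,P):
    E=m["extrinsics"]; P=np.atleast_2d(P); c=(P-E[:3,3])@E[:3,:3]
    f=200/np.tan(np.radians(m["vfov"]/2))
    return np.c_[f*c[:,0]/c[:,2]+m["cx"], f*c[:,1]/c[:,2]+m["cy"]]
def ray(m,uv,z):
    E=m["extrinsics"]; f=200/np.tan(np.radians(m["vfov"]/2))
    d=E[:3,:3]@np.array([(uv[0]-m["cx"])/f,(uv[1]-m["cy"])/f,1]); t=(z-E[2,3])/d[2]
    return E[:3,3]+t*d
def box(x0,x1,y0,y1,z0,z1): return np.array([[x,y,z] for x in(x0,x1) for y in(y0,y1) for z in(z0,z1)])/1000.
def place(P,p,z0=0):
    c,s=np.cos(p[2]),np.sin(p[2])
    return np.c_[p[0]+c*P[:,0]-s*P[:,1], p[1]+s*P[:,0]+c*P[:,1], P[:,2]+z0]
BR=[box(-55,45,-28,16,0,8),box(5,45,16,46,0,8),box(-16,16,-6,6,8,44)]
LUG=[BR[2]]
JIG=[box(-85,85,-62,78,0,20)]
CUT=[np.array(q)/1000. for q in ([[-56.5,-29.5,12],[46.5,-29.5,12],[46.5,17.5,12],[-56.5,17.5,12]],[[3.5,10,12],[46.5,10,12],[46.5,47.5,12],[3.5,47.5,12]])]
def render(m,parts,p,roi,z0=0):
    x0,y0,x1,y1=roi; M=np.zeros(((y1-y0)*S,(x1-x0)*S),np.uint8)
    for b in parts:
        uv=(proj(m,place(b,p,z0))-[x0,y0]+0.5)*S-0.5
        h=cv2.convexHull((uv*16).round().astype(np.int32))
        cv2.fillConvexPoly(M,h,1,shift=4)
    return M
def up(im,roi):
    x0,y0,x1,y1=roi; return cv2.resize(im[y0:y1,x0:x1],None,fx=S,fy=S,interpolation=cv2.INTER_CUBIC)
def iou(a,b,ig=None):
    if ig is not None: a=a&~ig; b=b&~ig
    return (a&b).sum()/max(1,(a|b).sum())
def fit(m,terms,p0,roi,z0=0):
    # terms: list (parts, mask, ignore)
    def c(p): return -sum(iou(render(m,t[0],p,roi,z0).astype(bool),t[1],t[2]) for t in terms)
    best=None
    for dth in(-.1,0,.1):
        q=np.array(p0,float)+[0,0,dth]
        r=minimize(c,q,method="Nelder-Mead",options=dict(initial_simplex=q+np.array([[0,0,0],[.01,0,0],[0,.01,0],[0,0,.1]]),xatol=1e-5,fatol=1e-5,maxiter=400))
        if best is None or r.fun<best.fun: best=r
    return best.x,-best.fun/len(terms)
def masks(u):
    hsv=cv2.cvtColor(u,cv2.COLOR_BGR2HSV); H,Sa,V=[hsv[...,i].astype(int) for i in range(3)]
    red=((H<8)|(H>172))&(Sa>140)&(V>80); blue=(H>100)&(H<118)&(Sa>130)&(V>60)
    white=(Sa<60)&(V>140)
    return red,blue,white
def big(mask,n=1):
    k,l,st,_=cv2.connectedComponentsWithStats(mask.astype(np.uint8)); i=1+np.argmax(st[1:,4]); return l==i
E
cat > m.py <<'E'
from h import *
m=bot.camera_model("top"); im=cv2.imread("pics/top0.png")
roi=(405,190,470,240); u=up(im,roi); r,b,w=masks(u)
w2=big(r|((cv2.cvtColor(u,cv2.COLOR_BGR2HSV)[...,1]<60)&(u.min(2)>130)))
c=ray(m,(438,216),.02); print("c",c)
for th in range(4):
    p,s=fit(m,[(BR,w2,None),(LUG,r,None)],[c[0],c[1],th*np.pi/2-.7],roi); print(th,p.round(4),round(s,3))
    if th==0 or s>bs: bp,bs=p,s
o=u.copy()
for parts in (BR,LUG):
    k,_=cv2.findContours(render(m,parts,bp,roi),cv2.RETR_LIST,cv2.CHAIN_APPROX_NONE); cv2.drawContours(o,k,-1,(0,255,0),1)
roi2=(240,175,310,270); u=up(im,roi2); r2,b2,w2=masks(u)
cutm=np.zeros_like(w2)
ig=np.zeros(w2.shape,bool); k0=ray(m,(262,238),.025)
c=ray(m,(274,211),.015)
# strap ignored region
ig[(213-175)*S:,(254-240)*S:(268-240)*S]=True
rawm=big(b2)
cut=big(w2&~ig&cv2.morphologyEx(rawm.astype(np.uint8),cv2.MORPH_CLOSE,np.ones((161,161))).astype(bool))
body=cv2.morphologyEx((rawm|cut).astype(np.uint8),cv2.MORPH_CLOSE,np.ones((25,25))).astype(bool)
cnts,_=cv2.findContours(body.astype(np.uint8),cv2.RETR_EXTERNAL,cv2.CHAIN_APPROX_NONE)
bb=np.zeros(body.shape,np.uint8); cv2.drawContours(bb,cnts,-1,1,-1); body=bb.astype(bool)
for th in range(4):
    p,s=fit(m,[(JIG,body,ig),(CUT,cut,None)],[c[0],c[1],th*np.pi/2+.05],roi2); print("jig",th,p.round(4),round(s,3))
    if th==0 or s>js: jp,js=p,s
print("only body",fit(m,[(JIG,body,ig)],jp,roi2),"only cut",fit(m,[(CUT,cut,None)],jp,roi2))
o2=u.copy()
for parts in (JIG,CUT):
    k,_=cv2.findContours(render(m,parts,jp,roi2),cv2.RETR_LIST,cv2.CHAIN_APPROX_NONE); cv2.drawContours(o2,k,-1,(0,255,0),1)
rr=big(r2); ys,xs=np.nonzero(rr); uv=((xs.mean()+.5)/S-.5+240,(ys.mean()+.5)/S-.5+175); print("knob",uv,ray(m,uv,.06))
c,s_=np.cos(jp[2]),np.sin(jp[2]); print("pivot",jp[0]-.04*c-.052*s_,jp[1]-.04*s_+.052*c)
O=np.zeros((580,790,3),np.uint8); a=cv2.resize(o,(390,300)); O[:300,:390]=a; a=cv2.resize(o2,(390,529)); O[:529,400:]=a
cv2.imwrite("pics/fit0.png",O)
E
python3 m.py
```

```text
c [ 0.56783966 -0.34227167  0.02      ]
0 [ 0.58   -0.3437  0.7287] 0.682
1 [ 0.5804 -0.3435  0.73  ] 0.682
2 [ 0.577  -0.3428  3.5233] 0.534
3 [ 0.5777 -0.3445  4.1109] 0.528
jig 0 [0.5817 0.1667 0.0807] 0.94
jig 1 [0.599  0.169  1.7624] 0.583
jig 2 [0.5803 0.1816 3.2173] 0.75
jig 3 [0.5803 0.1816 3.2173] 0.75
only body (array([0.58170506, 0.16635092, 0.07995549]), np.float64(0.96297340824248)) only cut (array([0.58253909, 0.16703006, 0.08601065]), np.float64(0.9172313429441994))
knob (np.float64(260.27117662203915), np.float64(253.40119721936148)) [0.44818769 0.20662406 0.06      ]
pivot 0.5376080574515952 0.2152660521954778
```

View pics/fit0.png

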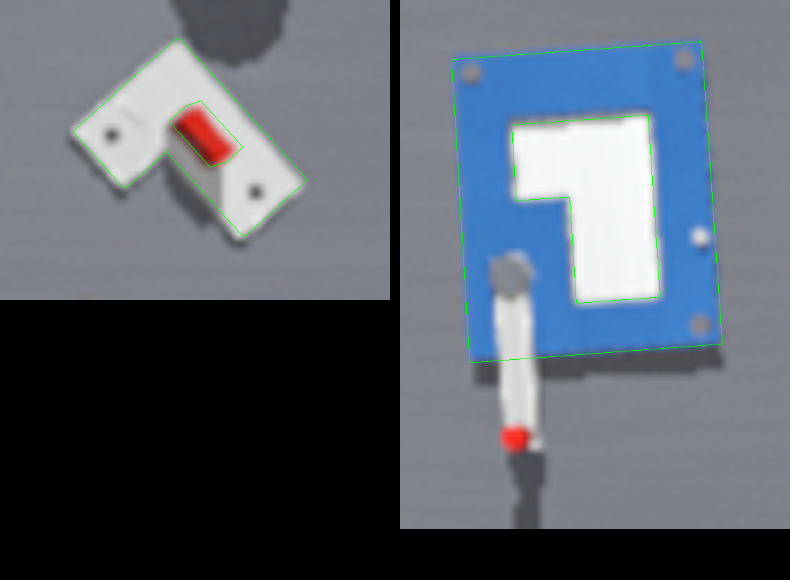

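```bash
cat > m2.py <<'E'
exec(open('m.py').read().split("c=ray")[0])
pb,s=fit(m,[(BR[:2],w2,None)],[.58,-.344,.73],roi); print("plate",pb,s)
pl,s=fit(m,[(LUG,r,None)],[.58,-.344,.73],roi); print("lug",pl,s)
d=np.load("top0.npy"); E=m["extrinsics"]; f=200/np.tan(np.radians(m["vfov"]/2))
for v in range(203,226):
    print(v,end=' ')
    for q in range(422,456,2):
        z=d[v,q]; P=E[:3,:3]@(np.array([(q-m["cx"])/f,(v-m["cy"])/f,1])*z)+E[:3,3]; print("%3d"%(P[2]*1000),end=' ')
    print()
c=cv2.resize(im[198:230,418:460],None,fx=12,fy=12,interpolation=cv2.INTER_NEAREST)
s=cv2.imread("pics/scene0.png")[225:280,180:245]; s=cv2.resize(s,None,fx=5,fy=5,interpolation=cv2.INTER_NEAREST)
O=np.zeros((400,840,3),np.uint8)[:,:]; O[:384,:504]=c; O[:275,510:835]=s; O=cv2.resize(O,(798,380)); cv2.imwrite("pics/lug.png",O)
E
python3 m2.py
```

```text
plate [ 0.58016348 -0.3438632   0.71314101] 0.7935412241745511
lug [ 0.57829639 -0.34168593  0.85626038] 0.5753607103218646
203   4  -7  10   1  11   8  13  14  14   4  -7   8   1  -5   0   0   1 
204   0   2  11   2  11   9  13   8   0   8   3   0  -3   2  -2   0   3 
205  -1   7   6  14   5   9   4   9  10  10   2   2  -6   2   9  -5   1 
206   5   6   6   8  10  10  19   9  11   6  10   6   1   0   3   1   3 
207   8   6  15  12   4   8  10  43  11  10  11   0   3   6  -2   0   1 
208  13  14  10  11  10   1  18  41  49  10   9   9   0  -1   0  -1   0 
209  12   7  10  14   5   0  44  45  42   5   4   9  -9   7  -3   5  -1 
210   0  12   8   9  10   9  29  39  49  39   7   9  15   0   1  -1   2 
211  11  11   2  12  11  19  19  34  45  45   8  10   8  -1  10  -3   1 
212   3   6  14   3   1   7  11  31  41  40  49   6   7   0   4   2   0 
213   7   7   9   7  13   8   3  21  43  47  47   8  11   8  -2   0   4 
214  12  10   3   3   6  12   3  12  39  43 1633   7   9  13  -7   0   3 
215  18   6   8  11  16   5   9   6  27  47  46  13  12   5  11   2  -8 
216   8   7   8   9  -2  -3  12   7  16  40   5   3   5  10  11   0   2 
217  12   5   9   6  -1   3   7  11   3  12   8   9  10   3  10   5  -4 
218   3  12   1   4   2  -5   5   8   5   9   9   5   3   8  12  10   5 
219  -2   8   5  -2  10   4  -5   4   7  12  11  14   9   5   9  11   2 
220  -1   8   4  -8   6  -7  -3  -9   7   4  11   8   9   3   9   9  12 
221   1  10  -3  -1  -1   6   0   2  12   8   6  11   9   7  11  11   0 
222   0   0   3  -4  -4  -4   3  -3   4  16   4   5   7   4   9  16   7 
223   1  -3  -7  -7   2  -1   0  -3   6  15   4  11   4   5   9  -3  -4 
224   0  -1   4   0   0   0  -4  -8   0   7  13  13   3   5  -2  -2  -2 
225   1   0   8   2   1   7   2   6  -1  -3   6   4   7   4   1   4   3
```

View pics/lug.png

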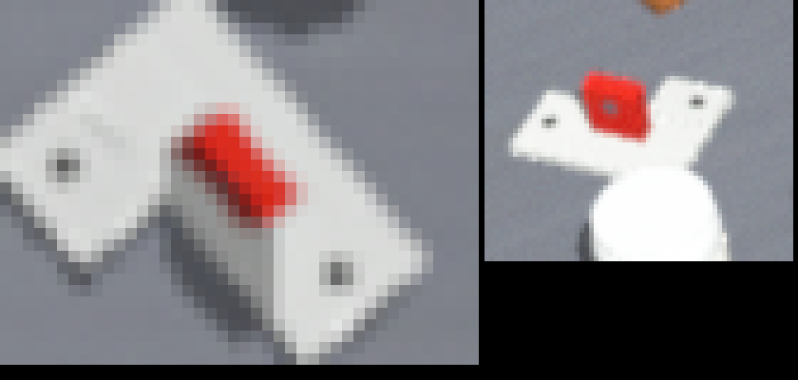

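```bash
cat > m3.py <<'E'
exec(open('m.py').read().split("c=ray")[0])
hsv=cv2.cvtColor(u,cv2.COLOR_BGR2HSV).astype(int)
red=((hsv[...,0]<12)|(hsv[...,0]>165))&(hsv[...,1]>90)
red=big(red)
g=u.astype(int)
# plate is neutral (low sat); bench bluish
neu=(g[...,0]-g[...,2]<9)&(g.max(2)>90)
full=big(red|neu|(g.min(2)>135)); full=cv2.morphologyEx(full.astype(np.uint8),cv2.MORPH_CLOSE,np.ones((9,9))).astype(bool)
p0=[.58,-.344,.73]
P={}
for n,t in dict(all=[(BR,full,None),(LUG,red,None)],plate=[(BR,full,None)],lug=[(LUG,red,None)]).items():
    P[n],s=fit(m,t,p0,roi); print(n,P[n].round(4),round(s,3))
o=cv2.resize(u,None,fx=1.5,fy=1.5); 
for n,c in (("all",(0,255,0)),("lug",(255,0,255))):
  for parts in (BR,LUG):
    k,_=cv2.findContours(cv2.resize(render(m,parts,P[n],roi),None,fx=1.5,fy=1.5,interpolation=0),cv2.RETR_LIST,cv2.CHAIN_APPROX_NONE); cv2.drawContours(o,k,-1,c,1)
k,_=cv2.findContours(cv2.resize(full.astype(np.uint8),None,fx=1.5,fy=1.5,interpolation=0),cv2.RETR_LIST,cv2.CHAIN_APPROX_NONE); cv2.drawContours(o,k,-1,(255,0,0),1)
cv2.imwrite("pics/fit1.png",o)
E
python3 m3.py
```

```text
all [ 0.5779 -0.3421  0.6909] 0.796
plate [ 0.5774 -0.3422  0.7289] 0.861
lug [ 0.578  -0.3413  0.7073] 0.736
```

View pics/fit1.png

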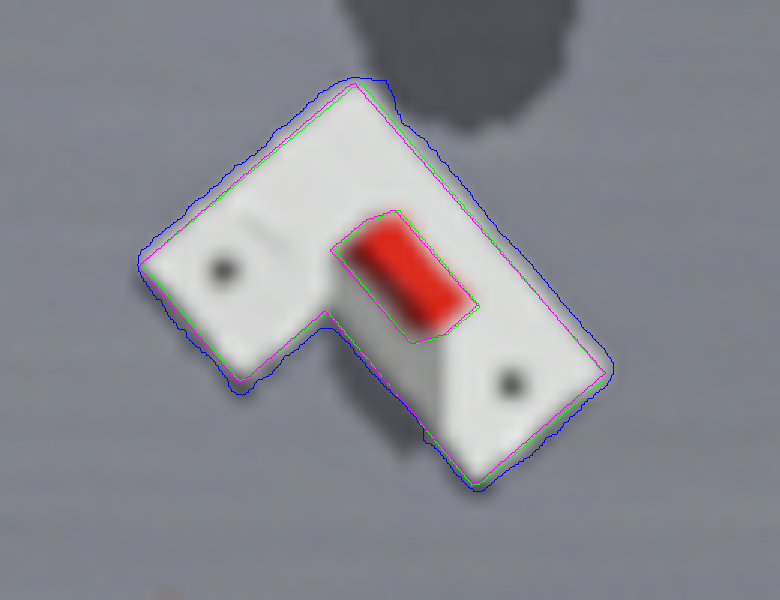

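```bash
cat > mv.py <<'E'
import sys,numpy as np
from scipy.spatial.transform import Rotation as Ro
from workcell import bot
s=bot.observe(); R=Ro.from_euler('xyz',s["tool_rot"]); t=[float(v) for v in sys.argv[1:5]]
print("t",round(s["clock"],2),"pos",np.round(s["position"],4),"rot",np.round(s["tool_rot"],4),"F",np.round(s["force"],1),"w",round(s["grip_width"],4),"q7",round(s["qpos"][6],2))
G=Ro.from_euler('xyz',[-np.pi/2,0,t[3]])
print("cm",np.round(R.inv().apply(np.array(t[:3])-s["position"])*100,2),"rv",np.round((R.inv()*G).as_rotvec(),3))
E
python3 mv.py .38 .53 .25 0.75
python3 - <<'E'
from h import *
m=bot.camera_model("top")
for n,uv,z in(("tin",(446,172),.07),("collar",(411,177),.022),("yellow",(363,251),.03),("brown",(413,257),.02)): print(n,ray(m,uv,z).round(3))
E
```

```text
t 0.1 pos [0.1881 0.5957 0.2308] rot [-1.5709e+00  1.0000e-03  1.2650e+00] F [0.5 0.  0.3] w 0.0856 q7 -0.11
cm [ -0.49  -1.92 -20.28] rv [ 0.     0.515 -0.001]
tin [ 0.7   -0.357  0.07 ]
collar [ 0.69  -0.258  0.022]
yellow [ 0.457 -0.106  0.03 ]
brown [ 0.44  -0.262  0.02 ]
```

Request:
{"fn": "arm_command", "kwargs": {"moves": [{"x":-0.5,"y":-2,"z":-20.3,"ry":0.515},{"x":-0.5,"y":-2,"z":-20.3,"ry":0.515},{"x":-0.5,"y":-2,"z":-20.3,"ry":0.515},{"x":-0.5,"y":-2,"z":-20.3,"ry":0.515},{"x":-0.5,"y":-2,"z":-20.3,"ry":0.515}]}}

```text
invalid input at $.moves[0]: expected keys rx, ry, rz, x, y, z, gripper
```

```bash
python3 mv.py .52 .39 .25 0.2
```

```text
t 0.1 pos [0.1881 0.5957 0.2308] rot [-1.5709e+00  1.0000e-03  1.2650e+00] F [0.5 0.  0.3] w 0.0856 q7 -0.11
cm [ -9.63  -1.91 -37.84] rv [ 1.000e-03  1.065e+00 -1.000e-03]
```

All keys are required in each row.

Request:
{"fn": "arm_command", "kwargs": {"moves": [{"rx":0,"ry":0.515,"rz":0,"x":-0.5,"y":-2,"z":-20.3,"gripper":1},{"rx":0,"ry":0.515,"rz":0,"x":-0.5,"y":-2,"z":-20.3,"gripper":1},{"rx":0,"ry":0.515,"rz":0,"x":-0.5,"y":-2,"z":-20.3,"gripper":1},{"rx":0,"ry":0.515,"rz":0,"x":-0.5,"y":-2,"z":-20.3,"gripper":1},{"rx":0,"ry":0.515,"rz":0,"x":-0.5,"y":-2,"z":-20.3,"gripper":1}]}}

```text
clock: 0.52
position: [0.3825, 0.5287, 0.2514]
tool_rot: [-1.571, 0.0, 0.741]
force: [0.3, 0.1, 0.5]
grip_width: 0.0856
```

```bash
python3 mv.py .52 .39 .25 0.2
```

```text
t 0.52 pos [0.3825 0.5287 0.2514] rot [-1.5714e+00  1.0000e-04  7.4110e-01] F [0.3 0.1 0.5] w 0.0856 q7 -0.24
cm [  0.78   0.15 -19.52] rv [0.001 0.541 0.   ]
```

Request:
{"fn": "arm_command", "kwargs": {"moves": [{"rx":0,"ry":0.54,"rz":0,"x":0.8,"y":0,"z":-19.5,"gripper":1},{"rx":0,"ry":0.54,"rz":0,"x":0.8,"y":0,"z":-19.5,"gripper":1},{"rx":0,"ry":0.54,"rz":0,"x":0.8,"y":0,"z":-19.5,"gripper":1},{"rx":0,"ry":0.54,"rz":0,"x":0.8,"y":0,"z":-19.5,"gripper":1},{"rx":0,"ry":0.54,"rz":0,"x":0.8,"y":0,"z":-19.5,"gripper":1}]}}

```text
clock: 0.93
position: [0.5216, 0.3892, 0.2512]
tool_rot: [-1.572, -0.0, 0.199]
force: [0.6, -0.5, -0.1]
grip_width: 0.0852
```

```bash
python3 mv.py .58 .20 .25 -0.3
```

```text
t 0.93 pos [0.5216 0.3892 0.2512] rot [-1.5723e+00 -4.0000e-04  1.9930e-01] F [ 0.6 -0.5 -0.1] w 0.0852 q7 -0.4
cm [  1.98   0.15 -19.7 ] rv [0.001 0.499 0.001]
```

Request:
{"fn": "arm_command", "kwargs": {"moves": [{"rx":0,"ry":0.5,"rz":0,"x":2,"y":0,"z":-19.7,"gripper":1},{"rx":0,"ry":0.5,"rz":0,"x":2,"y":0,"z":-19.7,"gripper":1},{"rx":0,"ry":0.5,"rz":0,"x":2,"y":0,"z":-19.7,"gripper":1},{"rx":0,"ry":0.5,"rz":0,"x":2,"y":0,"z":-19.7,"gripper":1},{"rx":0,"ry":0.5,"rz":0,"x":2,"y":0,"z":-19.7,"gripper":1}]}}

```text
clock: 1.35
position: [0.5802, 0.2007, 0.2512]
tool_rot: [-1.572, -0.0, -0.301]
force: [1.4, -0.1, -0.4]
grip_width: 0.0858
```

```bash
python3 mv.py .61 0 .25 -0.8
```

```text
t 1.35 pos [0.5802 0.2007 0.2512] rot [-1.5719e+00 -3.0000e-04 -3.0080e-01] F [ 1.4 -0.1 -0.4] w 0.0858 q7 -0.52
cm [  8.79   0.15 -18.28] rv [0.001 0.499 0.001]
```

Request:
{"fn": "arm_command", "kwargs": {"moves": [{"rx":0,"ry":0.56,"rz":0,"x":8.8,"y":0,"z":-18.3,"gripper":1},{"rx":0,"ry":0.56,"rz":0,"x":8.8,"y":0,"z":-18.3,"gripper":1},{"rx":0,"ry":0.56,"rz":0,"x":8.8,"y":0,"z":-18.3,"gripper":1},{"rx":0,"ry":0.56,"rz":0,"x":8.8,"y":0,"z":-18.3,"gripper":1},{"rx":0,"ry":0.56,"rz":0,"x":8.8,"y":0,"z":-18.3,"gripper":1}]}}

```text
clock: 1.77
position: [0.6114, 0.0011, 0.2512]
tool_rot: [-1.571, -0.0, -0.858]
force: [1.5, -0.2, -0.0]
grip_width: 0.0854
```

```bash
python3 mv.py .5965 -.19 .20 -0.861
```

```text
t 1.77 pos [0.6114 0.0011 0.2512] rot [-1.5713e+00 -2.0000e-04 -8.5840e-01] F [ 1.5 -0.2 -0. ] w 0.0854 q7 -0.66
cm [ 13.48   5.13 -13.62] rv [0.001 0.003 0.   ]
```

Request:
{"fn": "arm_command", "kwargs": {"moves": [{"rx":0,"ry":0,"rz":0,"x":13.5,"y":5,"z":-13.6,"gripper":1},{"rx":0,"ry":0,"rz":0,"x":13.5,"y":5,"z":-13.6,"gripper":1},{"rx":0,"ry":0,"rz":0,"x":13.5,"y":5,"z":-13.6,"gripper":1},{"rx":0,"ry":0,"rz":0,"x":13.5,"y":5,"z":-13.6,"gripper":1},{"rx":0,"ry":0,"rz":0,"x":13.5,"y":5,"z":-13.6,"gripper":1}]}}

```text
clock: 2.18
position: [0.5973, -0.1907, 0.2004]
tool_rot: [-1.572, 0.0, -0.852]
force: [-0.5, 0.4, 0.6]
grip_width: 0.0856
```

```bash
python3 mv.py .5777 -.342 .12 -0.861
```

```text
t 2.18 pos [ 0.5973 -0.1907  0.2004] rot [-1.572e+00  2.000e-04 -8.519e-01] F [-0.5  0.4  0.6] w 0.0856 q7 -0.32
cm [ 10.09   8.05 -11.43] rv [ 0.001  0.009 -0.   ]
```

Request:
{"fn": "arm_command", "kwargs": {"moves": [{"rx":0,"ry":0.01,"rz":0,"x":10.1,"y":8,"z":-11.4,"gripper":0.3},{"rx":0,"ry":0.01,"rz":0,"x":10.1,"y":8,"z":-11.4,"gripper":0.3},{"rx":0,"ry":0.01,"rz":0,"x":10.1,"y":8,"z":-11.4,"gripper":0.3},{"rx":0,"ry":0.01,"rz":0,"x":10.1,"y":8,"z":-11.4,"gripper":0.3},{"rx":0,"ry":0.01,"rz":0,"x":10.1,"y":8,"z":-11.4,"gripper":0.3}]}}

```text
clock: 2.6
position: [0.5753, -0.3449, 0.1179]
tool_rot: [-1.575, 0.002, -0.867]
force: [-0.2, -1.0, -0.1]
grip_width: 0.0555
```

```bash
python3 mv.py .5777 -.342 .06 -0.861
python3 - <<'E'
from h import *
im,d=bot.grab_frame("scene"); im=np.ascontiguousarray(im[:,:,::-1]); cv2.imwrite("pics/s1.png",im)
m=bot.camera_model("scene"); p=[.5777,-.342,.71]
x0,y0,x1,y1=roi=(150,170,280,280)
o=up(im,roi)
for parts in (BR,LUG):
    k,_=cv2.findContours(render(m,parts,p,roi),cv2.RETR_LIST,cv2.CHAIN_APPROX_NONE); cv2.drawContours(o,k,-1,(0,255,0),2)
tp=bot.observe()["position"]; uv=((proj(m,tp)[0]-[x0,y0]+.5)*S).astype(int); cv2.circle(o,tuple(int(q) for q in uv),6,(255,0,255),2)
cv2.imwrite("pics/s1c.png",cv2.resize(o,(700,592)))
E
```

```text
t 2.6 pos [ 0.5753 -0.3449  0.1179] rot [-1.5755  0.0019 -0.8665] F [-0.2 -1.  -0.1] w 0.0555 q7 -0.07
cm [-0.06  5.79  0.4 ] rv [ 0.005 -0.006 -0.002]
```

View pics/s1c.png

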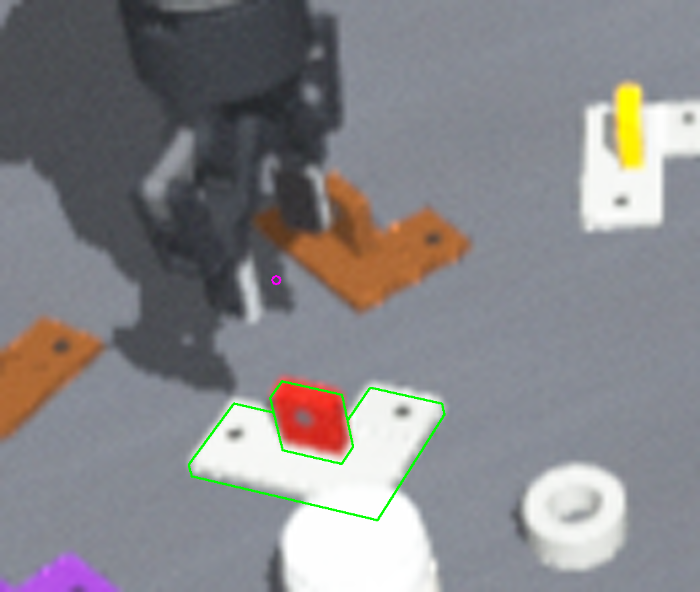

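The scene-camera overlay of the bracket fits within about 1 px, and the fingers straddle the lug at (310,415) in the crop. Settle, then descend.

Request:
{"fn": "arm_command", "kwargs": {"moves": [{"rx":0,"ry":0,"rz":0,"x":0,"y":0,"z":0,"gripper":0.3},{"rx":0,"ry":0,"rz":0,"x":0,"y":2,"z":0,"gripper":0.3},{"rx":0,"ry":0,"rz":0,"x":0,"y":4,"z":0,"gripper":0.3},{"rx":0,"ry":0,"rz":0,"x":0,"y":5.5,"z":0,"gripper":0.3},{"rx":0,"ry":0,"rz":0,"x":0,"y":5.5,"z":0,"gripper":0.3}]}}

```text
clock: 3.07
position: [0.579, -0.3363, 0.0637]
tool_rot: [-1.572, 0.004, -0.858]
force: [-0.9, 0.6, 0.1]
grip_width: 0.0556
```

```bash
python3 mv.py .5777 -.342 .015 -0.861
```

```text
t 3.07 pos [ 0.579  -0.3363  0.0637] rot [-1.5717  0.0036 -0.8584] F [-0.9  0.6  0.1] w 0.0556 q7 -0.05
cm [ 0.36  4.87 -0.46] rv [ 0.001  0.003 -0.004]
```

Request:
{"fn": "arm_command", "kwargs": {"moves": [{"rx":0,"ry":0,"rz":0,"x":0,"y":0,"z":0,"gripper":0.3},{"rx":0,"ry":0,"rz":0,"x":0,"y":0,"z":0,"gripper":0.3},{"rx":0,"ry":0,"rz":0,"x":0,"y":0,"z":0,"gripper":0.3}]}}

```text
clock: 3.32
position: [0.5802, -0.3386, 0.0676]
tool_rot: [-1.57, -0.001, -0.86]
force: [0.0, 0.1, -0.2]
grip_width: 0.0553
```

```bash
python3 mv.py .5777 -.342 .015 -0.861
```

```text
t 3.32 pos [ 0.5802 -0.3386  0.0676] rot [-1.5702e+00 -1.5000e-03 -8.5980e-01] F [ 0.   0.1 -0.2] w 0.0553 q7 -0.05
cm [ 0.09  5.26 -0.41] rv [-0.001  0.001  0.001]
```

Request:
{"fn": "arm_command", "kwargs": {"moves": [{"rx":0,"ry":0,"rz":0,"x":0.1,"y":1.5,"z":-0.4,"gripper":0.3},{"rx":0,"ry":0,"rz":0,"x":0.1,"y":3,"z":-0.4,"gripper":0.3},{"rx":0,"ry":0,"rz":0,"x":0.1,"y":4.5,"z":-0.4,"gripper":0.3},{"rx":0,"ry":0,"rz":0,"x":0.1,"y":5.2,"z":-0.4,"gripper":0.3},{"rx":0,"ry":0,"rz":0,"x":0.1,"y":5.2,"z":-0.4,"gripper":0.3}]}}

```text
clock: 3.73
position: [0.5761, -0.3412, 0.0118]
tool_rot: [-1.572, 0.003, -0.86]
force: [-0.1, 0.1, 0.1]
grip_width: 0.0553
```

Request:
{"fn": "arm_command", "kwargs": {"moves": [{"rx":0,"ry":0,"rz":0,"x":0,"y":0,"z":0,"gripper":0.3},{"rx":0,"ry":0,"rz":0,"x":0,"y":0,"z":0,"gripper":0.3}]}}

```text
clock: 3.9
position: [0.5774, -0.3421, 0.0147]
tool_rot: [-1.571, -0.0, -0.86]
force: [0.1, 0.1, 0.0]
grip_width: 0.0555
```

```bash
python3 mv.py .5777 -.342 .015 -0.861
python3 - <<'E'
from h import *
im,d=bot.grab_frame("scene"); im=np.ascontiguousarray(im[:,:,::-1])
cv2.imwrite("pics/s2.png",cv2.resize(im[190:280,160:270],None,fx=6,fy=6,interpolation=cv2.INTER_CUBIC))
E
```

```text
t 3.9 pos [ 0.5774 -0.3421  0.0147] rot [-1.5708e+00 -5.0000e-04 -8.6010e-01] F [0.1 0.1 0. ] w 0.0555 q7 -0.02
cm [ 0.02 -0.03  0.03] rv [-0.     0.001  0.   ]
```

View pics/s2.png

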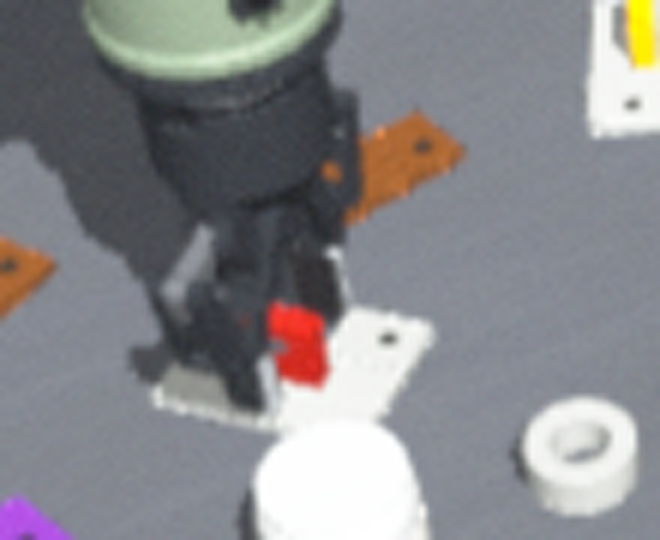

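The red lug at (300,345) sits between the pads. Closing.

Request:
{"fn": "arm_command", "kwargs": {"moves": [{"rx":0,"ry":0,"rz":0,"x":0,"y":0,"z":0,"gripper":-0.5},{"rx":0,"ry":0,"rz":0,"x":0,"y":0,"z":0,"gripper":-1},{"rx":0,"ry":0,"rz":0,"x":0,"y":0,"z":0,"gripper":-1},{"rx":0,"ry":0,"rz":0,"x":0,"y":0,"z":0,"gripper":-1},{"rx":0,"ry":0,"rz":0,"x":0,"y":0,"z":0,"gripper":-1}], "squeeze": 60}}

```text
clock: 4.37
position: [0.5775, -0.342, 0.0148]
tool_rot: [-1.57, -0.001, -0.86]
force: [0.4, 0.7, 5.5]
grip_width: 0.0115
```

Request:
{"fn": "arm_command", "kwargs": {"moves": [{"rx":0,"ry":0,"rz":0,"x":0,"y":0,"z":0,"gripper":-1},{"rx":0,"ry":0,"rz":0,"x":0,"y":0,"z":0,"gripper":-1},{"rx":0,"ry":0,"rz":0,"x":0,"y":-2,"z":0,"gripper":-1},{"rx":0,"ry":0,"rz":0,"x":0,"y":-4,"z":0,"gripper":-1},{"rx":0,"ry":0,"rz":0,"x":0,"y":-6,"z":0,"gripper":-1}]}}

```text
clock: 4.78
position: [0.5766, -0.3416, 0.0745]
tool_rot: [-1.571, 0.001, -0.86]
force: [0.3, 0.7, -3.3]
grip_width: 0.0114
```

```bash
python3 mv.py .5965 -.19 .20 -0.861
python3 - <<'E'
from h import *
im,d=bot.grab_frame("scene"); im=np.ascontiguousarray(im[:,:,::-1])
cv2.imwrite("pics/s3.png",cv2.resize(im[170:270,150:270],None,fx=5,fy=5,interpolation=cv2.INTER_CUBIC))
E
```

```text
t 4.78 pos [ 0.5766 -0.3416  0.0745] rot [-1.5714e+00  1.3000e-03 -8.6020e-01] F [ 0.3  0.7 -3.3] w 0.0114 q7 -0.05
cm [-10.21 -12.55  11.39] rv [ 0.001  0.001 -0.001]
```

View pics/s3.png

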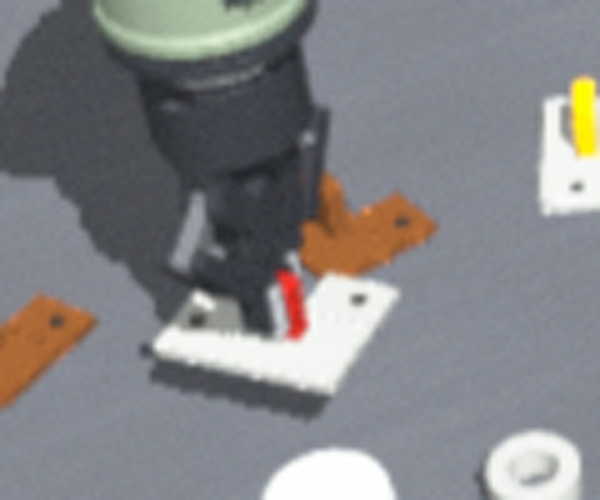

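The bracket is lifted level, with the lug pinched at (290,305) in the crop. Carrying it to the jig.

Request:
{"fn": "arm_command", "kwargs": {"moves": [{"rx":0,"ry":0,"rz":0,"x":-2,"y":-4,"z":2.2,"gripper":-1},{"rx":0,"ry":0,"rz":0,"x":-4,"y":-7,"z":4.5,"gripper":-1},{"rx":0,"ry":0,"rz":0,"x":-7,"y":-9,"z":7.5,"gripper":-1},{"rx":0,"ry":0,"rz":0,"x":-9.5,"y":-10,"z":10,"gripper":-1},{"rx":0,"ry":0,"rz":0,"x":-10.2,"y":-10,"z":11.4,"gripper":-1}]}}

```text
clock: 5.25
position: [0.5977, -0.1861, 0.1763]
tool_rot: [-1.568, -0.0, -0.858]
force: [2.5, 0.4, -3.3]
grip_width: 0.0113
```

```bash
python3 mv.py .61 -.01 .17 -1.2
```

```text
t 5.25 pos [ 0.5977 -0.1861  0.1763] rot [-1.5681e+00 -2.0000e-04 -8.5780e-01] F [ 2.5  0.4 -3.3] w 0.0113 q7 -0.31
cm [-12.52   0.66  12.45] rv [-0.003  0.342 -0.   ]
```

Request:
{"fn": "arm_command", "kwargs": {"moves": [{"rx":0,"ry":0.07,"rz":0,"x":-2.5,"y":0,"z":2.5,"gripper":-1},{"rx":0,"ry":0.16,"rz":0,"x":-5.4,"y":0,"z":5.4,"gripper":-1},{"rx":0,"ry":0.25,"rz":0,"x":-8.3,"y":0,"z":8.2,"gripper":-1},{"rx":0,"ry":0.31,"rz":0,"x":-11,"y":0,"z":11,"gripper":-1},{"rx":0,"ry":0.34,"rz":0,"x":-12.5,"y":0,"z":12.5,"gripper":-1}]}}

```text
clock: 5.67
position: [0.6101, -0.0083, 0.1735]
tool_rot: [-1.571, 0.002, -1.199]
force: [0.9, 0.1, -3.9]
grip_width: 0.0112
```

```bash
python3 mv.py .5817 .1667 .15 -1.49
```

```text
t 5.67 pos [ 0.6101 -0.0083  0.1735] rot [-1.5711  0.002  -1.1995] F [ 0.9  0.1 -3.9] w 0.0112 q7 -0.87
cm [-17.33   2.38   3.7 ] rv [ 0.001  0.291 -0.002]
```

Request:
{"fn": "arm_command", "kwargs": {"moves": [{"rx":0,"ry":0.06,"rz":0,"x":-3.5,"y":0.5,"z":0.7,"gripper":-1},{"rx":0,"ry":0.14,"rz":0,"x":-7.5,"y":1,"z":1.5,"gripper":-1},{"rx":0,"ry":0.21,"rz":0,"x":-11.5,"y":1.6,"z":2.4,"gripper":-1},{"rx":0,"ry":0.27,"rz":0,"x":-15,"y":2.1,"z":3.2,"gripper":-1},{"rx":0,"ry":0.29,"rz":0,"x":-17.3,"y":2.4,"z":3.7,"gripper":-1}]}}

```text
clock: 6.08
position: [0.5805, 0.1652, 0.149]
tool_rot: [-1.572, 0.001, -1.49]
force: [0.5, 1.1, -4.2]
grip_width: 0.0111
```

Request:
{"fn": "arm_command", "kwargs": {"moves": [{"rx":0,"ry":0,"rz":0,"x":0,"y":0,"z":0,"gripper":-1},{"rx":0,"ry":0,"rz":0,"x":0,"y":0,"z":0,"gripper":-1},{"rx":0,"ry":0,"rz":0,"x":0,"y":0,"z":0,"gripper":-1}]}}

```text
clock: 6.33
position: [0.582, 0.16, 0.1502]
tool_rot: [-1.571, -0.001, -1.49]
force: [0.6, -0.7, -3.9]
grip_width: 0.0116
```

```bash
python3 mv.py .5817 .1667 .09 -1.49
cat > look.py <<'E'
from h import *
import sys
tag=sys.argv[1]; jp=[.5817,.1667,.081]
O=np.zeros((480,800,3),np.uint8)
s=bot.observe(); 
for i,(n,roi) in enumerate((("top",(245,175,310,255)),("scene",(310,130,420,220)))):
    im,d=bot.grab_frame(n); im=np.ascontiguousarray(im[:,:,::-1]); cv2.imwrite(f"pics/{tag}_{n}.png",im); m=bot.camera_model(n)
    o=up(im,roi)
    R=Ro.from_euler('xyz',s["tool_rot"]); yaw=s["tool_rot"][2]+np.pi/2; p=[s["position"][0],s["position"][1],yaw]
    for parts,pp,z0,c in ((JIG,jp,0,(255,255,0)),(CUT,jp,0,(255,255,0)),(BR,p,s["position"][2]-.0148,(0,255,0))):
        k,_=cv2.findContours(render(m,parts,pp,roi,z0),cv2.RETR_LIST,cv2.CHAIN_APPROX_NONE); cv2.drawContours(o,k,-1,c,1)
    k=min(398/o.shape[1],480/o.shape[0]); o=cv2.resize(o,None,fx=k,fy=k,interpolation=cv2.INTER_AREA); O[:o.shape[0],i*402:i*402+o.shape[1]]=o[:,:398]
cv2.imwrite(f"pics/{tag}.png",O)
E
python3 look.py hov
```

```text
t 6.33 pos [0.582  0.16   0.1502] rot [-1.5709e+00 -7.0000e-04 -1.4901e+00] F [ 0.6 -0.7 -3.9] w 0.0116 q7 -1.35
cm [-0.68  6.02  0.03] rv [ 0.    -0.     0.001]
```

View pics/hov.png

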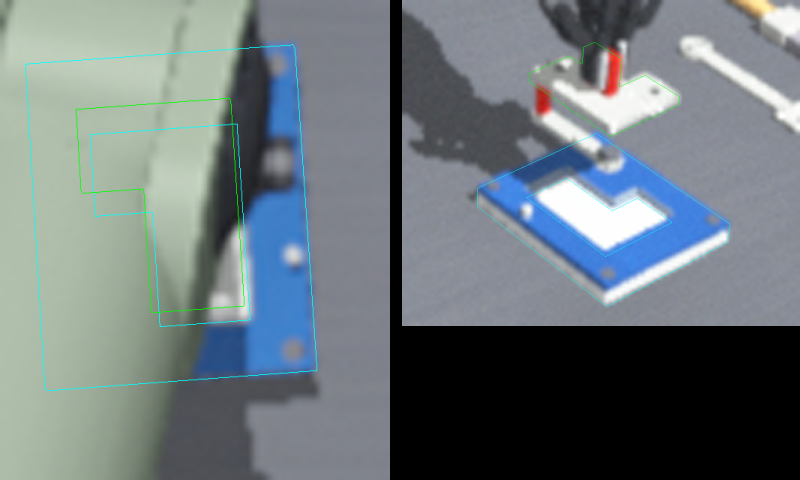

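```bash
cat > sc.py <<'E'
from h import *
m=bot.camera_model("scene"); im=cv2.imread("pics/scene0.png")
roi=(320,150,410,220); u=up(im,roi); r,b,w=masks(u)
g=u.astype(int)
cut=big(w&cv2.erode(cv2.morphologyEx(big(b).astype(np.uint8),cv2.MORPH_CLOSE,np.ones((121,121))),np.ones((25,25))).astype(bool))
# top face only: blue & cut
TOP=[np.array([[-85,-62,20],[85,-62,20],[85,78,20],[-85,78,20]])/1000.]
body=cv2.morphologyEx((big(b)|cut).astype(np.uint8),cv2.MORPH_CLOSE,np.ones((41,41))).astype(bool)
ig=np.zeros(body.shape,bool)
x=proj(m,place(np.array([[-40,52,30]])/1000.,[.5817,.1667,.081]))[0]; cx,cy=int((x[0]-320)*S),int((x[1]-150)*S); ig[:cy+30,:cx+40]=True
O=u.copy()
p,s=fit(m,[(TOP,body,ig)],[.5817,.1667,.081],roi); print("scene jig top",p.round(4),s)
p2,s=fit(m,[(CUT,cut,None)],[.5817,.1667,.081],roi); print("cut",p2.round(4),s)
for pp,c in((p,(0,255,0)),([.5817,.1667,.081],(0,255,255))):
  for parts in(TOP,CUT):
    k,_=cv2.findContours(render(m,parts,pp,roi),cv2.RETR_LIST,cv2.CHAIN_APPROX_NONE); cv2.drawContours(O,k,-1,c,1)
cv2.imwrite("pics/scj.png",O)
im2=cv2.imread("pics/hov_scene.png")
roi=(335,130,400,175)
s_=bot.observe(); z0=s_["position"][2]-.0148
p0=[s_["position"][0],s_["position"][1],s_["tool_rot"][2]+np.pi/2]
# plate underside/top fit
u=up(im2,roi); hs=cv2.cvtColor(u,cv2.COLOR_BGR2HSV)
w=(hs[...,1]<45)&(hs[...,2]>165); w=big(w)
O=u.copy()
for parts in(BR,):
    k,_=cv2.findContours(render(m,parts,p0,roi,z0),cv2.RETR_LIST,cv2.CHAIN_APPROX_NONE); cv2.drawContours(O,k,-1,(0,255,0),1)
cv2.imwrite("pics/scb.png",cv2.resize(O,(780,540)))
E
python3 sc.py
```

```text
scene jig top [0.5819 0.1652 0.0744] 0.9751734968418379
cut [0.5741 0.1724 0.0696] 0.9310278281678182
```

View pics/scj.png

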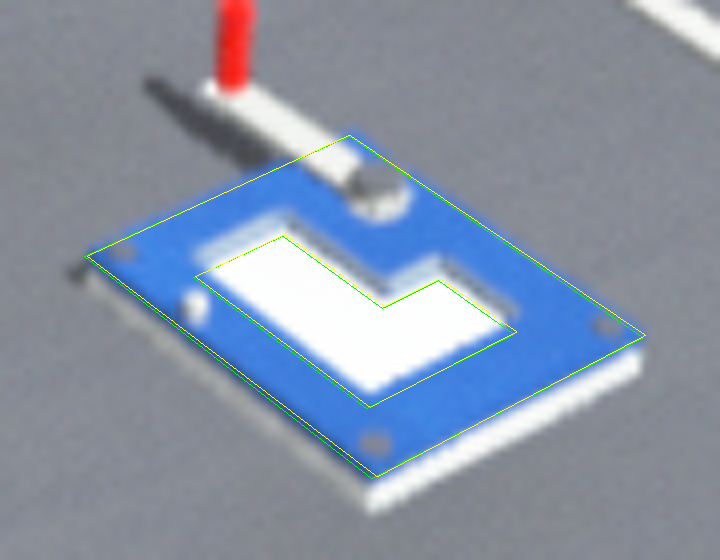

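View pics/scb.png

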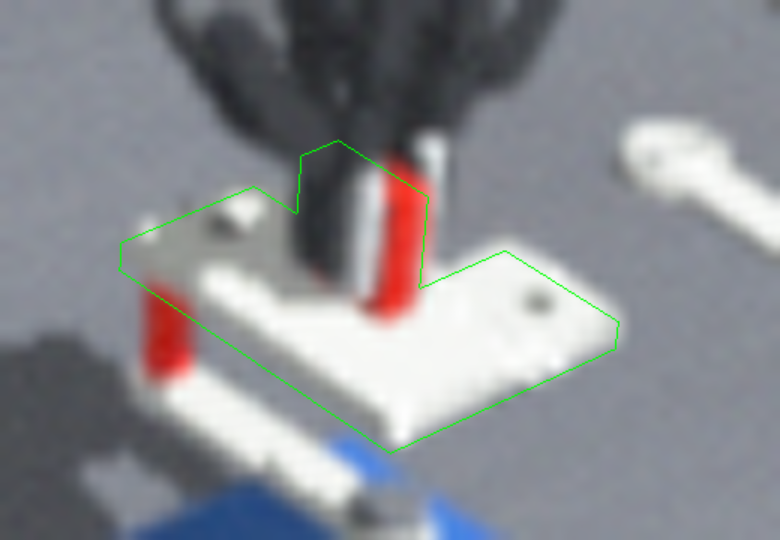

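Request:
{"fn": "arm_command", "kwargs": {"moves": [{"rx":0,"ry":0,"rz":0,"x":-0.3,"y":1.5,"z":0,"gripper":-1},{"rx":0,"ry":0,"rz":0,"x":-0.65,"y":3,"z":0,"gripper":-1},{"rx":0,"ry":0,"rz":0,"x":-0.65,"y":4.5,"z":0,"gripper":-1},{"rx":0,"ry":0,"rz":0,"x":-0.65,"y":6,"z":0,"gripper":-1},{"rx":0,"ry":0,"rz":0,"x":-0.65,"y":7,"z":0,"gripper":-1}]}}

```text
clock: 6.85
position: [0.5814, 0.1661, 0.0792]
tool_rot: [-1.571, -0.0, -1.491]
force: [0.3, 0.2, -3.4]
grip_width: 0.0111
```

Request:
{"fn": "arm_command", "kwargs": {"moves": [{"rx":0,"ry":0,"rz":0,"x":0,"y":0,"z":0,"gripper":-1},{"rx":0,"ry":0,"rz":0,"x":0,"y":0,"z":0,"gripper":-1},{"rx":0,"ry":0,"rz":0,"x":0,"y":0,"z":0,"gripper":-1}]}}

```text
clock: 7.1
position: [0.582, 0.1668, 0.0811]
tool_rot: [-1.57, 0.0, -1.491]
force: [0.5, 0.2, -2.8]
grip_width: 0.0113
```

```bash
python3 mv.py .5817 .1665 .042 -1.49
```

```text
t 7.1 pos [0.582  0.1668 0.0811] rot [-1.5699e+00  1.0000e-04 -1.4907e+00] F [ 0.5  0.2 -2.8] w 0.0113 q7 -1.31
cm [ 0.03  3.91 -0.04] rv [-0.001 -0.001 -0.   ]
```

Request:
{"fn": "arm_command", "kwargs": {"moves": [{"rx":0,"ry":0,"rz":0,"x":0,"y":1.2,"z":0,"gripper":-1},{"rx":0,"ry":0,"rz":0,"x":0,"y":2.4,"z":0,"gripper":-1},{"rx":0,"ry":0,"rz":0,"x":0,"y":3.6,"z":0,"gripper":-1},{"rx":0,"ry":0,"rz":0,"x":0,"y":3.9,"z":0,"gripper":-1},{"rx":0,"ry":0,"rz":0,"x":0,"y":3.9,"z":0,"gripper":-1}]}}

```text
clock: 7.52
position: [0.5807, 0.1669, 0.0398]
tool_rot: [-1.573, -0.001, -1.49]
force: [0.1, -0.1, -3.6]
grip_width: 0.0111
```

```bash
python3 mv.py .5817 .1667 .027 -1.49; python3 look.py low
```

```text
t 7.52 pos [0.5807 0.1669 0.0398] rot [-1.5729e+00 -7.0000e-04 -1.4901e+00] F [ 0.1 -0.1 -3.6] w 0.0111 q7 -1.28
cm [0.03 1.28 0.1 ] rv [ 0.002 -0.     0.001]
```

View pics/low.png

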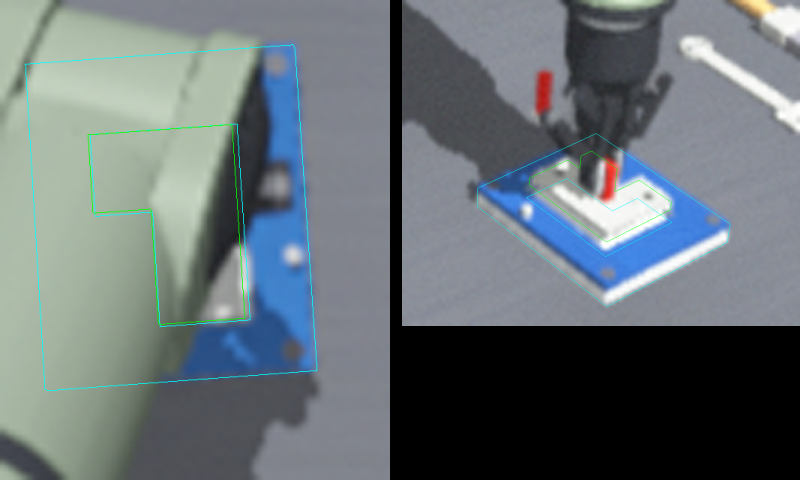

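The bracket hovers just above the cutout and lines up with it in both views. Lowering.

Request:
{"fn": "arm_command", "kwargs": {"moves": [{"rx":0,"ry":0,"rz":0,"x":0,"y":0,"z":0,"gripper":-1},{"rx":0,"ry":0,"rz":0,"x":0,"y":0.4,"z":0,"gripper":-1},{"rx":0,"ry":0,"rz":0,"x":0,"y":0.8,"z":0,"gripper":-1},{"rx":0,"ry":0,"rz":0,"x":0,"y":1.2,"z":0,"gripper":-1},{"rx":0,"ry":0,"rz":0,"x":0,"y":1.5,"z":0,"gripper":-1}]}}

```text
clock: 8.03
position: [0.5819, 0.1665, 0.0265]
tool_rot: [-1.57, -0.001, -1.491]
force: [-27.9, -9.3, 102.6]
grip_width: 0.0112
```

Request:
{"fn": "arm_command", "kwargs": {"moves": [{"rx":0,"ry":0,"rz":0,"x":0,"y":0,"z":0,"gripper":-1},{"rx":0,"ry":0,"rz":0,"x":0,"y":0,"z":0,"gripper":-1}]}}

```text
clock: 8.2
position: [0.5819, 0.1664, 0.0267]
tool_rot: [-1.57, -0.0, -1.491]
force: [-2.2, -5.1, 9.6]
grip_width: 0.0111
```

```bash
python3 mv.py .5817 .1667 .0268 -1.49
```

```text
t 8.2 pos [0.5819 0.1664 0.0267] rot [-1.5700e+00 -5.0000e-04 -1.4909e+00] F [-2.2 -5.1  9.6] w 0.0111 q7 -1.26
cm [-0.03 -0.01 -0.02] rv [-0.001 -0.001  0.   ]
```

Seated at the predicted height (TCP 26.7 mm, predicted 26.8), though the touchdown force spiked to 103 N (limit 120). Releasing.

Request:
{"fn": "arm_command", "kwargs": {"moves": [{"rx":0,"ry":0,"rz":0,"x":0,"y":0,"z":0,"gripper":-0.6},{"rx":0,"ry":0,"rz":0,"x":0,"y":0,"z":0,"gripper":-0.2},{"rx":0,"ry":0,"rz":0,"x":0,"y":0,"z":0,"gripper":0},{"rx":0,"ry":0,"rz":0,"x":0,"y":0,"z":0,"gripper":0},{"rx":0,"ry":0,"rz":0,"x":0,"y":0,"z":0,"gripper":0}]}}

```text
clock: 8.62
position: [0.5815, 0.1674, 0.0262]
tool_rot: [-1.571, 0.0, -1.49]
force: [0.3, -0.5, -0.4]
grip_width: 0.0425
```

Request:
{"fn": "arm_command", "kwargs": {"moves": [{"rx":0,"ry":0,"rz":0,"x":0,"y":-1,"z":0,"gripper":0},{"rx":0,"ry":0,"rz":0,"x":0,"y":-3,"z":0,"gripper":0},{"rx":0,"ry":0,"rz":0,"x":0,"y":-6,"z":0,"gripper":0},{"rx":0,"ry":0,"rz":0,"x":0,"y":-9,"z":0,"gripper":0},{"rx":0,"ry":0,"rz":0,"x":0,"y":-12,"z":0,"gripper":0}]}}

```text
clock: 9.03
position: [0.5813, 0.167, 0.1483]
tool_rot: [-1.571, -0.0, -1.49]
force: [-0.1, 0.1, 0.0]
grip_width: 0.0429
```

```bash
python3 mv.py .60 0.03 .15 -1.49; python3 look.py rel
```

```text
t 9.03 pos [0.5813 0.167  0.1483] rot [-1.5709e+00 -3.0000e-04 -1.4905e+00] F [-0.1  0.1  0. ] w 0.0429 q7 -1.36
cm [13.8  -0.17  0.77] rv [ 0. -0.  0.]
```

View pics/rel.png

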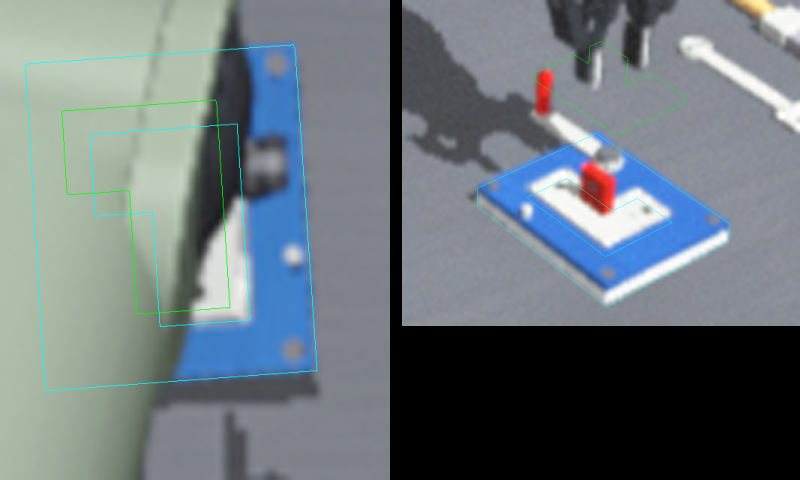

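The bracket looks flush (rel.png: scene view, red lug at (598,188), plate filling the cutout). Now to the knob; I'll check the bracket pose from the top camera once the arm is off it.

```bash
python3 mv.py .448 .2066 .13 -1.474
```

```text
t 9.13 pos [0.5834 0.1674 0.1513] rot [-1.5649  0.0018 -1.4904] F [ 0.7 -0.7 -0.1] w 0.0427 q7 -1.36
cm [ -4.99   2.06 -13.2 ] rv [-0.006 -0.016 -0.002]
```

Request:
{"fn": "arm_command", "kwargs": {"moves": [{"rx":0,"ry":0,"rz":0,"x":-1,"y":0,"z":-3,"gripper":-0.3},{"rx":0,"ry":0,"rz":0,"x":-2.2,"y":0,"z":-6,"gripper":-0.3},{"rx":0,"ry":-0.01,"rz":0,"x":-3.5,"y":0.5,"z":-9.5,"gripper":-0.3},{"rx":0,"ry":-0.01,"rz":0,"x":-4.5,"y":1.5,"z":-12,"gripper":-0.3},{"rx":0,"ry":-0.016,"rz":0,"x":-5,"y":2,"z":-13.2,"gripper":-0.3}]}}

```text
clock: 9.55
position: [0.4423, 0.2074, 0.1259]
tool_rot: [-1.573, 0.001, -1.472]
force: [1.3, -0.1, 0.2]
grip_width: 0.0303
```

Request:
{"fn": "arm_command", "kwargs": {"moves": [{"rx":0,"ry":0,"rz":0,"x":0,"y":0,"z":0,"gripper":-0.3},{"rx":0,"ry":0,"rz":0,"x":0,"y":0,"z":0,"gripper":-0.3},{"rx":0,"ry":0,"rz":0,"x":0,"y":0,"z":0,"gripper":-0.3}]}}

```text
clock: 9.8
position: [0.4468, 0.2063, 0.1268]
tool_rot: [-1.57, 0.0, -1.474]
force: [-0.4, 0.2, 0.6]
grip_width: 0.0297
```

```bash
python3 mv.py .448 .2066 .037 -1.474;  python3 look.py kn
```

```text
t 9.8 pos [0.4468 0.2063 0.1268] rot [-1.5698e+00  1.0000e-04 -1.4744e+00] F [-0.4  0.2  0.6] w 0.0297 q7 -1.44
cm [-0.01  8.98  0.12] rv [-0.001 -0.    -0.   ]
```

View pics/kn.png

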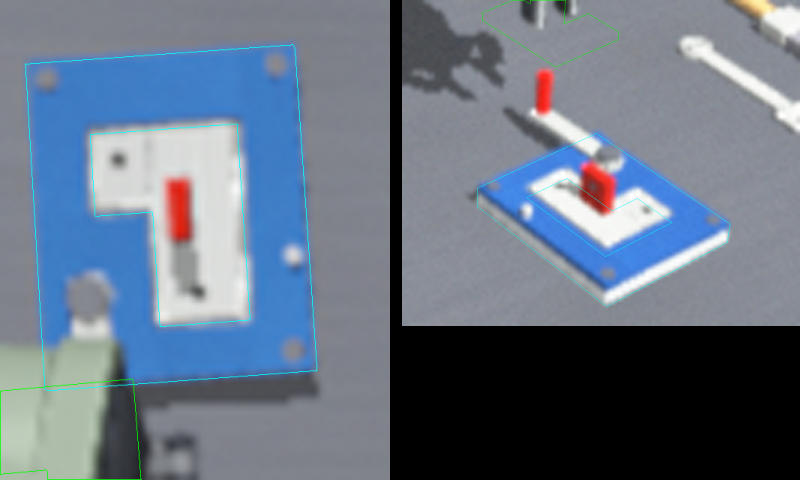

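Run:
```python
from h import *
m=bot.camera_model("scene"); im=cv2.imread("pics/kn_scene.png"); roi=(330,120,380,165); u=up(im,roi); r,_,_=masks(u); r=big(r)
print(proj(m,[[.448,.2066,.07],[.448,.2066,.028],[.4468,.2063,.1268]]))
ys,xs=np.nonzero(r); y=ys.min()+20; 
for y in (ys.min()+15,ys.max()-15): q=xs[ys==y]; print(q.mean()/S+330,y/S+120, len(q)/S, ys.min()/S+120, ys.max()/S+120)
```

```text
[[348.91362508 150.48192213]
 [348.30114035 161.11595464]
 [349.48367008 135.3118899 ]]
349.5 151.375 4.125 149.5 161.125
349.0 159.25 3.875 149.5 161.125
```

Request:
{"fn": "arm_command", "kwargs": {"moves": [{"rx":0,"ry":0,"rz":0,"x":0,"y":2.5,"z":0,"gripper":-0.3},{"rx":0,"ry":0,"rz":0,"x":0,"y":5,"z":0.1,"gripper":-0.3},{"rx":0,"ry":0,"rz":0,"x":0,"y":7,"z":0.1,"gripper":-0.3},{"rx":0,"ry":0,"rz":0,"x":0,"y":8.5,"z":0.1,"gripper":-0.3},{"rx":0,"ry":0,"rz":0,"x":0,"y":8.9,"z":0.1,"gripper":-0.3}]}}

```text
clock: 10.32
position: [0.4468, 0.2056, 0.0355]
tool_rot: [-1.573, -0.001, -1.475]
force: [-1.0, -0.5, -0.3]
grip_width: 0.0295
```

```bash
python3 mv.py .448 .2066 .037 -1.474
cat > arc.py <<'E'
import sys,numpy as np
from workcell import bot
# rows for strap directions phi list, from commanded pose p0,yaw0
s=bot.observe(); pv=np.array([.5376,.2153]); p0=s["position"]; y0=s["tool_rot"][2]; L=float(sys.argv[1])
c,sn=np.cos(y0),np.sin(y0)
for a in sys.argv[2:]:
    yaw=float(a); phi=yaw-np.pi/2; q=pv+.09*np.array([np.cos(phi),np.sin(phi)])+L*np.array([np.cos(yaw),np.sin(yaw)]); d=q-p0[:2]
    print(a,"ry %.2f x %.2f y %.2f z %.2f"%(-(yaw-y0),100*(c*d[0]+sn*d[1]),100*(p0[2]-.037),100*(-sn*d[0]+c*d[1])), q.round(3))
E
python3 arc.py .008 -1.4 -1.3 -1.2 -1.1 -1.0
```

```text
t 10.32 pos [0.4468 0.2056 0.0355] rot [-1.5726e+00 -1.2000e-03 -1.4752e+00] F [-1.  -0.5 -0.3] w 0.0295 q7 -1.31
cm [-0.09 -0.15  0.13] rv [ 0.002 -0.001  0.001]
-1.4 ry -0.08 x 1.38 y -0.15 z 0.22 [0.45  0.192]
-1.3 ry -0.18 x 2.26 y -0.15 z 0.41 [0.453 0.184]
-1.2 ry -0.28 x 3.12 y -0.15 z 0.69 [0.457 0.175]
-1.1 ry -0.38 x 3.95 y -0.15 z 1.05 [0.461 0.167]
-1.0 ry -0.48 x 4.73 y -0.15 z 1.49 [0.466 0.16 ]
```

Request:
{"fn": "arm_command", "kwargs": {"moves": [{"rx":0,"ry":-0.08,"rz":0,"x":1.2,"y":-0.1,"z":0.2,"gripper":-0.3},{"rx":0,"ry":-0.18,"rz":0,"x":2.2,"y":-0.1,"z":0.4,"gripper":-0.3},{"rx":0,"ry":-0.28,"rz":0,"x":3.1,"y":-0.1,"z":0.7,"gripper":-0.3},{"rx":0,"ry":-0.38,"rz":0,"x":3.95,"y":-0.1,"z":1.05,"gripper":-0.3},{"rx":0,"ry":-0.48,"rz":0,"x":4.75,"y":-0.1,"z":1.5,"gripper":-0.3}]}}

```text
clock: 10.73
position: [0.4671, 0.1599, 0.039]
tool_rot: [-1.57, -0.0, -0.99]
force: [-0.6, 1.1, -0.5]
grip_width: 0.0295
```

```bash
python3 arc.py .008 -.9 -.8 -.7 -.6 -.5; python3 look.py k2
```

```text
-.9 ry -0.09 x 0.85 y 0.20 z 0.04 [0.472 0.153]
-.8 ry -0.19 x 1.72 y 0.20 z 0.24 [0.479 0.147]
-.7 ry -0.29 x 2.58 y 0.20 z 0.53 [0.486 0.141]
-.6 ry -0.39 x 3.40 y 0.20 z 0.91 [0.493 0.137]
-.5 ry -0.49 x 4.18 y 0.20 z 1.36 [0.501 0.132]
```

View pics/k2.png

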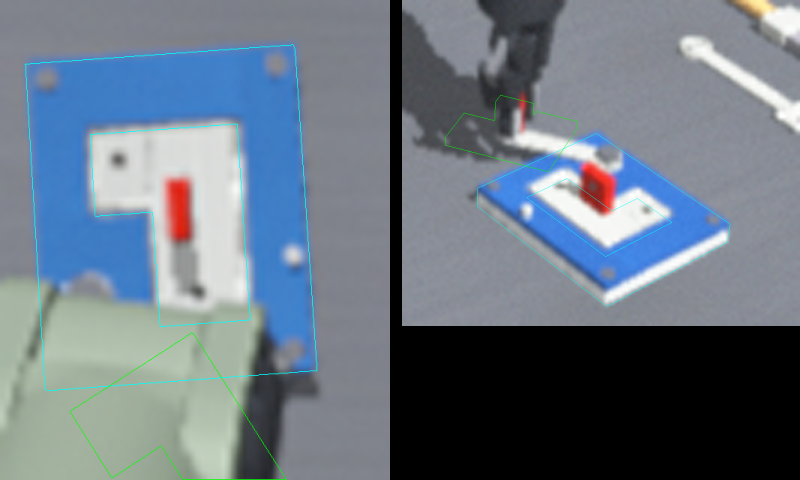

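The strap follows, with the knob caged at (522,110) in the scene crop. Continuing.

Request:
{"fn": "arm_command", "kwargs": {"moves": [{"rx":0,"ry":-0.09,"rz":0,"x":0.85,"y":0.1,"z":0.05,"gripper":-0.3},{"rx":0,"ry":-0.19,"rz":0,"x":1.7,"y":0.1,"z":0.25,"gripper":-0.3},{"rx":0,"ry":-0.29,"rz":0,"x":2.6,"y":0.1,"z":0.55,"gripper":-0.3},{"rx":0,"ry":-0.39,"rz":0,"x":3.4,"y":0.1,"z":0.9,"gripper":-0.3},{"rx":0,"ry":-0.49,"rz":0,"x":4.2,"y":0.1,"z":1.35,"gripper":-0.3}]}}

```text
clock: 11.25
position: [0.5008, 0.1329, 0.0376]
tool_rot: [-1.571, 0.0, -0.503]
force: [-0.4, 1.5, 0.3]
grip_width: 0.0299
```

```bash
python3 arc.py .008 -.4 -.3 -.2 -.1 0
```

```text
-.4 ry -0.10 x 0.97 y 0.06 z 0.12 [0.51  0.129]
-.3 ry -0.20 x 1.85 y 0.06 z 0.34 [0.519 0.127]
-.2 ry -0.30 x 2.70 y 0.06 z 0.64 [0.528 0.126]
-.1 ry -0.40 x 3.51 y 0.06 z 1.03 [0.537 0.125]
0 ry -0.50 x 4.29 y 0.06 z 1.49 [0.546 0.125]
```

Request:
{"fn": "arm_command", "kwargs": {"moves": [{"rx":0,"ry":-0.1,"rz":0,"x":0.95,"y":0,"z":0.1,"gripper":-0.3},{"rx":0,"ry":-0.2,"rz":0,"x":1.85,"y":0,"z":0.35,"gripper":-0.3},{"rx":0,"ry":-0.3,"rz":0,"x":2.7,"y":0,"z":0.65,"gripper":-0.3},{"rx":0,"ry":-0.4,"rz":0,"x":3.5,"y":0,"z":1.05,"gripper":-0.3},{"rx":0,"ry":-0.5,"rz":0,"x":4.3,"y":0,"z":1.5,"gripper":-0.3}]}}

```text
clock: 11.67
position: [0.5459, 0.1253, 0.0376]
tool_rot: [-1.571, 0.0, -0.004]
force: [0.0, 0.5, -0.6]
grip_width: 0.0301
```

```bash
python3 arc.py .008 .03 .06 .08; python3 mv.py .5 .1 .1 0
```

```text
.03 ry -0.03 x 0.24 y 0.06 z 0.03 [0.548 0.126]
.06 ry -0.06 x 0.51 y 0.06 z 0.06 [0.551 0.126]
.08 ry -0.08 x 0.69 y 0.06 z 0.09 [0.553 0.126]
t 11.67 pos [0.5459 0.1253 0.0376] rot [-1.5713e+00  2.0000e-04 -3.6000e-03] F [ 0.   0.5 -0.6] w 0.0301 q7 -0.14
cm [-4.58 -6.24 -2.55] rv [ 0.    -0.004 -0.   ]
```

Request:
{"fn": "arm_command", "kwargs": {"moves": [{"rx":0,"ry":-0.03,"rz":0,"x":0.2,"y":0,"z":0.05,"gripper":-0.3},{"rx":0,"ry":-0.05,"rz":0,"x":0.4,"y":0,"z":0.05,"gripper":-0.3},{"rx":0,"ry":-0.08,"rz":0,"x":0.6,"y":0,"z":0.1,"gripper":-0.3},{"rx":0,"ry":-0.08,"rz":0,"x":0.7,"y":0,"z":0.1,"gripper":-0.3},{"rx":0,"ry":-0.08,"rz":0,"x":0.7,"y":0,"z":0.1,"gripper":-0.3}]}}

```text
clock: 12.08
position: [0.551, 0.1263, 0.0372]
tool_rot: [-1.571, 0.003, 0.074]
force: [-7.0, -0.5, 5.4]
grip_width: 0.0299
```

```bash
python3 look.py k3
```

```text
(no output)
```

View pics/k3.png

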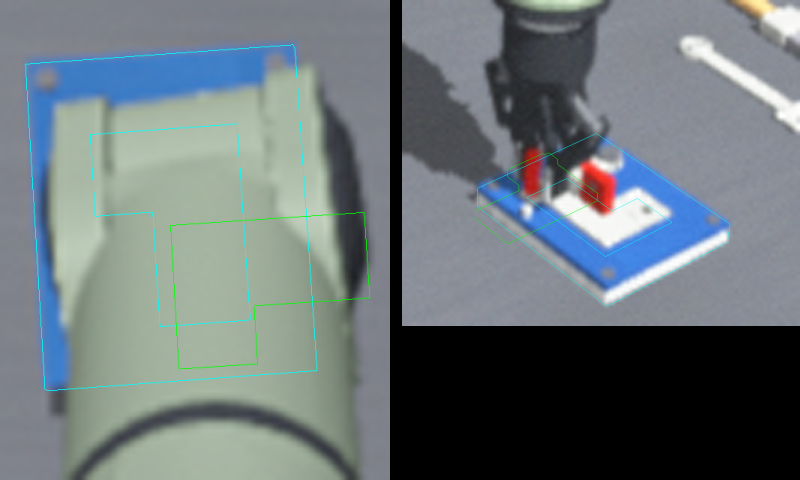

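Force −7 N at the expected stop position, so the strap is at its stop. Recentre on the knob and retreat upward.

Request:
{"fn": "arm_command", "kwargs": {"moves": [{"rx":0,"ry":0,"rz":0,"x":-0.4,"y":0,"z":0,"gripper":-0.3},{"rx":0,"ry":0,"rz":0,"x":-0.7,"y":0,"z":0,"gripper":-0.3},{"rx":0,"ry":0,"rz":0,"x":-0.7,"y":0,"z":0,"gripper":-0.3},{"rx":0,"ry":0,"rz":0,"x":-0.7,"y":-1,"z":0,"gripper":-0.3},{"rx":0,"ry":0,"rz":0,"x":-0.7,"y":-3,"z":0,"gripper":-0.3}]}}

```text
clock: 12.6
position: [0.5446, 0.1254, 0.0666]
tool_rot: [-1.572, 0.003, 0.076]
force: [0.5, -0.4, 0.2]
grip_width: 0.0299
```

Request:
{"fn": "arm_command", "kwargs": {"moves": [{"rx":0,"ry":0,"rz":0,"x":0,"y":-3,"z":0,"gripper":-0.3},{"rx":0,"ry":0,"rz":0,"x":0,"y":-6,"z":0,"gripper":-0.3},{"rx":0,"ry":0,"rz":0,"x":0,"y":-10,"z":0,"gripper":-0.3},{"rx":0,"ry":0,"rz":0,"x":0,"y":-14,"z":0,"gripper":-0.3},{"rx":0,"ry":0,"rz":0,"x":0,"y":-15,"z":0,"gripper":-0.3}]}}

```text
clock: 13.02
position: [0.5475, 0.1259, 0.2239]
tool_rot: [-1.569, -0.007, 0.075]
force: [-0.1, 0.3, 0.5]
grip_width: 0.0299
```

Request:
{"fn": "arm_command", "kwargs": {"moves": [{"rx":0,"ry":0,"rz":0,"x":0,"y":0,"z":-4,"gripper":-0.3},{"rx":0,"ry":0,"rz":0,"x":0,"y":0,"z":-8,"gripper":-0.3},{"rx":0,"ry":0,"rz":0,"x":0,"y":0,"z":-12,"gripper":-0.3},{"rx":0,"ry":0,"rz":0,"x":0,"y":0,"z":-16,"gripper":-0.3},{"rx":0,"ry":0,"rz":0,"x":0,"y":0,"z":-18,"gripper":-0.3}]}}

```text
clock: 13.43
position: [0.5589, -0.059, 0.2184]
tool_rot: [-1.572, -0.001, 0.071]
force: [-0.0, -0.2, -0.6]
grip_width: 0.0299
```

```bash
python3 look.py k4; python3 mv.py .5 -.1 .2 0
```

```text
t 13.53 pos [ 0.5591 -0.0584  0.2183] rot [-1.5723e+00 -1.0000e-03  6.9800e-02] F [-0.1  0.  -0.7] w 0.0301 q7 0.2
cm [-6.19  1.83 -3.74] rv [0.001 0.07  0.001]
```

View pics/k4.png

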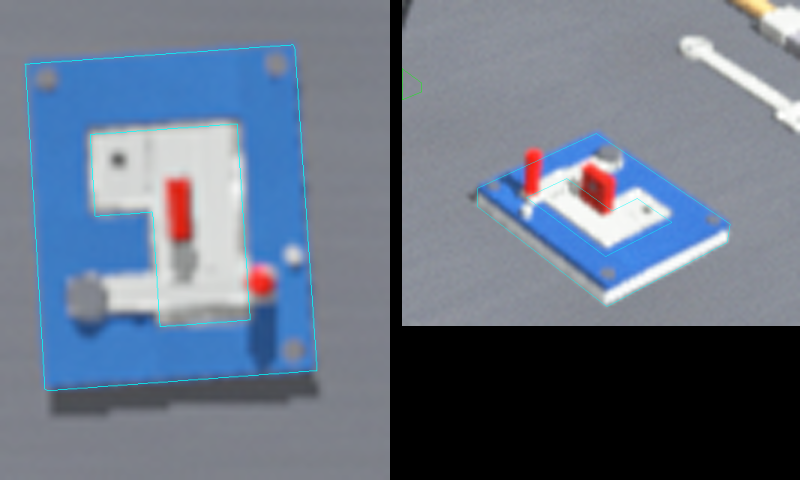

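View pics/k4_top.png

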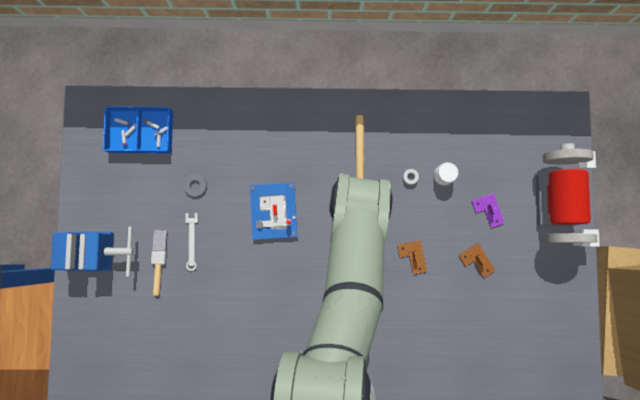

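Run:
```python
from h import *
m=bot.camera_model("top"); im=cv2.imread("pics/k4_top.png"); roi=(245,175,310,255)
u=up(im,roi); r,_,_=masks(u); k,l,st,ce=cv2.connectedComponentsWithStats(r.astype(np.uint8))
for i in range(1,k):
    if st[i,4]>300:
        uv=(ce[i]+.5)/S-.5+[245,175]; P=ray(m,uv,.06); d=P[:2]-[.5376,.2153]; print(uv,P.round(4),np.hypot(*d).round(4),"strap angle",(-1.490-np.arctan2(d[1],d[0])).round(3), "(lug z=.054)",ray(m,uv,.054).round(4))
```

```text
[274.44988915 209.43678273] [0.5815 0.1661 0.06  ] 0.0659 strap angle -0.648 (lug z=.054) [0.582  0.1667 0.054 ]
[287.93546472 221.67104817] [0.5445 0.1246 0.06  ] 0.091 strap angle 0.004 (lug z=.054) [0.5449 0.125  0.054 ]
```

The strap reads 0.004 rad and the lug centre (0.582, 0.167) matches the seat. Handing in.

```bash
python3 -c "
from workcell import bot
print(bot.job_done()); print(bot.observe()['clock'])"
```

```text
the job is handed in; nothing more can be done
None
the job is handed in; nothing more can be done
```

I loaded the right-hand bracket (red lug) into the jig, let go, and swung the strap round to its stop with the fingers loosely around the red knob. I handed the job in at about 13.5 s of the 64 s allowed; it reports no verdict.

- **Bracket:** seen from above, the lug centre is at (0.582, 0.167), within about 1 mm of the fitted seat. Before release the TCP stood at 26.7 mm, against 26.8 mm predicted for a flush plate. In both cameras the outline fills the cutout.
- **Strap:** the knob's position gives an angle of 0.004 rad, and the strap pushed back with about 7 N at its stop.
- **Everything else:** the arm is clear at about z 0.22 m with near-zero force. In the last top picture the bystanders in view look unmoved. The arm hides the left bracket and part of the hammer there, so I did not check those two; the arm only passed over that side well above the bench.
- **Near miss:** touchdown was harder than intended, with a reading of about 103 N against the 120 N limit.
- **Disagreement:** the scene camera's fit of the cutout floor was about 10 mm off because the jig walls hide part of it, so I discarded it. Its fit of the jig's top face agreed with the top camera to 1.5 mm.

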